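Prop the tester hood open

ROBOT

A 7-joint arm with a two-finger parallel gripper is mounted at the origin on the work surface. World frame = base frame: x ahead of the robot, y to its left, z up, the work surface at z = 0. Lengths are in mm, angles in rad, forces in N, time in s.
With the tool pointing down it reaches from about 400 to 850 mm from the base axis. Payload 4.5 kg.
Tool frame: the origin (TCP) lies between the finger pads; the fingertips stand 17 mm ahead of it and the grasp point (between the pads) lies 2 mm behind it; z points along the fingers, y is the direction in which the jaws open and shut (so a half turn about z gives the same grasp; the last joint's range is limited). The gripper opens to 88 mm and grips with 3 to 60 N. Pads are 18 mm wide; open, the fingers measure 123 mm over their backs; the gripper's body (75 mm by 187 mm) begins 45 mm behind the grasp point.
Start: joints at [-1.155, 0.689, -0.195, 1.565, 0.157, 0.902, -0.215], TCP at [232.852, 580.027, 255.743] pointing down, gripper open.
Joint ranges: [-3.01, 3.01], [-0.46, 2.08], [-1.47, 1.51], [0.13, 2.56], [-1, 4.14], [0.04, 2.09], [-2.66, 2.66]. Speed limits (rad/s): [2.57, 2.57, 3.14, 3.14, 3.14, 3.14, 3.14].

INTERFACE

Orientations are given as a unit quaternion [x, y, z, w].
In Python, from station import bot gives the robot as it stands.
- The arm moves only by the tool apply_moves, never from a script. Its argument "commands" is a list of rows, each a list of 2 entries, a list of its own where there are three numbers: the shift along the tool's x, y, z in cm, then the turn about the tool's z in degrees. A call has 1 to 8 rows; each row shifts and turns the pose as measured when the row begins, along the tool's axes as they then stand; what a row does not reach is not made up. A row lasts 1/12 s, in which the tool goes at most 41.7 mm and 7.16 degrees, less where a joint would pass 70% of its speed; a pose out of reach is approached as far as the arm can. A call is refused whole if a number of a shift passes 4.17 or a number of a turn 7.16, either way. A call with a gripper value outside its range is refused whole. "grip" is the finger opening in cm, from 0 to 8.81, set as the call begins (left out, the last holds). The fingers move at their own pace and stop on an object; "grip_force" is the grip in N (left out, the last holds). Time passes only in rows, so rows that do not move let the fingers close. It gives the time, the measured TCP pose, the force and the opening at its end, in the units of the state.
- bot.get_state(): the state, without advancing time (a new reading comes with each control period).
- bot.get_image(name): name is "side" or "top"; returns a dict with "frame" (480x640x3 uint8, red, green, blue), "z_map" (480x640 float32, mm along the optical axis (not along the pixel's ray), 0 where there is no reading), "intrinsics" (3x3 intrinsics, pixels), "k1" (the pictures are not rectified: a ray, as slopes to the right and down, at radius r is drawn at 1 + k1 r^2 times it, then the intrinsics apply), "camera_from_world" (4x4, takes a point from world to camera coordinates). Camera axes: x right, y up, looking along -z (the intrinsics and any distortion apply to the point x, -y, -z); pixel columns grow to the right and rows downward; lengths in mm; the calibration is good to about 2 mm. A picture is of the moment at which its call begins.
- bot.hand_in(): hands the job in, once; it reports no verdict.
Trained networks look in the newest picture that a camera, given by its name, has taken for a name from the list of things; names that differ only in an ending like _2 or _b are one class to them, and where a whole thing is asked for, a point or a joint stands for the part that bears it (a point fixed in the world has none). Each returns a list of dicts, best first, with "conf" (0 to 1); they miss things now and then, are a little off and sometimes report something else, mostly with a low value. They report only what shows in the picture. A call takes as long as a camera call.
- bot.look_for(camera, thing): "location" ([column, row] in pixels, amid what is visible of it).
The state is a dict: "t": time; "joints": joint angles; "qd": joint speeds; "tau": joint torques, N m; "tool_pos": TCP position; "orientation": TCP orientation; "wrist_force": force on the tool from outside, world axes, zero at the start; "moment": the same for the moment, N m; "opening": finger opening in mm.
Only numpy, scipy, OpenCV 4.12 (cv2) and the standard library are available. Lean on these libraries where they do the work, as an engineer would, in place of code of your own. Each camera call takes 0.05 s, during which the arm holds its last target.

TASK

The tester's white hood is standing open on its stiff hinge alone. Take the prop rod lying across the tester's front by its red grip and swing it up and over until it stands leaning on its stop, then tip the hood down a little until its yellow socket rests on the prop rod's cross pin, and leave the hood propped open like that.

Things in the scene. Friction and masses are not known exactly. Their poses are not given: they have to be found in the camera images.
- prop (a joint): Angle (rad) of the steel prop rod, 10 mm thick, pivoted on the front panel of a grey tester 220 deep, 360 wide, 92 high. 0: stowed across the front, free end to the right (as the robot sees it), 10 deg above level. Grows as it swings up and over to its stop at 1.709, leaning 18 deg past vertical, where its weight keeps it; released before vertical (1.40) it falls back. Turns freely.
- prop_grip (a point): Middle, on the axis, of the red round grip (18 thick, 64 long) at the rod's free end; it sticks out towards the robot. Axes turn with the rod; x along the grip, level, away from the robot; at joint 0 y is level to the left, z up. The pivot is at y +196, z -34, so the grip circles it at radius 199; height 84 stowed, 240 at the stop. Rod at x +44; cross pin in line with the grip to x +65.
- hood (a joint): Opening (rad) of the white hood (210 along the hinge, 240 from hinge to free edge, 41 thick, 0.8 kg), hinged at the tester's left about a level axis 95 mm above the table. 0 shut; starts at 1.23 to 1.38. The stiff hinge holds it only above about 1.17; below, it falls until the prop catches it at about 1.03, else shut. 1 to 3 N on its upper edge towards the right tips it down.
- hood_socket (a point): Seat in the yellow socket on the hood's front side, where the middle of the prop's 10 mm cross pin comes to rest; 22 mm mouth open to the hood's underside (-z). Axes turn with the hood: x along the hinge, away from the robot; y to the hinge; z out of the outer face. Hinge at y +160, z -12; free edge y -80; outer face z +29; hood from x +10 to +220; socket x -9 to +9 mm.

How it is judged (in metres and radians):
On the way:
1. the prop rod is swung up and over against its stop while the hood is still clear above it (value of joint prop above 1.6 rad and value of joint hood above 1.14 rad), for 0.2 s.
At the end, for the whole second after the job is handed in: Prop rod up (over 1.55 rad), its cross pin in the socket: grip axis within 10 mm of the seat along the hood's y and z; hood resting on it between 0.95 and 1.10 rad; both still (under 0.05 rad/s) (value of joint prop above 1.55 rad and value of joint hood between 0.95 and 1.1 rad and y of prop_grip in the frame of hood_socket between -0.01 and 0.01 m and z of prop_grip in the frame of hood_socket between -0.01 and 0.01 m and velocity of joint hood between -0.05 and 0.05 rad/s and velocity of joint prop between -0.05 and 0.05 rad/s); the robot touches nothing.
It also fails if it takes over 61 s, if anything falls off the work surface, if the arm or the gripper's body presses on something with over 40 N, if the wrist force passes 120 N, or if a joint passes its speed limit or range.

## Working session

There is one attempt and no reset: what is moved stays moved. The work goes in short steps, Python scripts to look and compute and a tool call to move; the robot and the scene stay as the last step left them, time stands still between calls to the robot, and variables do not carry over. Pictures are saved under pics/ and viewed, and the job is handed in when it is done.

Besides the shell and the picture viewer there is one more tool, called in YAML: its name, and indented under it one key for each argument. apply_moves: Moves the arm, as the interface text tells. Its arguments: {"type":"object","properties":{"commands":{"type":"array"},"grip":{"type":"number"},"grip_force":{"type":"number"}},"required":["commands"]}

```bash
ls; mkdir -p pics
cat > h.py <<'E'
import numpy as np, cv2
from station import bot
def pix2world(im,u,v,z=None,r=2):
    K=np.array(im["intrinsics"]);k1=im["k1"];T=np.array(im["camera_from_world"])
    if z is None:
        p=im["z_map"][int(v)-r:int(v)+r+1,int(u)-r:int(u)+r+1]; p=p[p>0]; z=np.median(p)
    a=np.array([(u-K[0,2])/K[0,0],(v-K[1,2])/K[1,1]])
    s=a.copy()
    for _ in range(20): s=a/(1+k1*(s@s))
    pc=np.array([s[0]*z,-s[1]*z,-z,1])
    return (np.linalg.inv(T)@pc)[:3]
def w2pix(im,p):
    K=np.array(im["intrinsics"]);k1=im["k1"];T=np.array(im["camera_from_world"])
    c=T@np.append(p,1); s=np.array([c[0],-c[1]])/-c[2]; s=s*(1+k1*(s@s))
    return np.array([K[0,0]*s[0]+K[0,2],K[1,1]*s[1]+K[1,2]]), -c[2]
def cloud(im):
    K=np.array(im["intrinsics"]);k1=im["k1"];T=np.array(im["camera_from_world"])
    v,u=np.mgrid[0:480,0:640]; a=np.stack([(u-K[0,2])/K[0,0],(v-K[1,2])/K[1,1]],-1)
    s=a.copy()
    for _ in range(20): s=a/(1+k1*(s**2).sum(-1,keepdims=True))
    z=im["z_map"]; pc=np.stack([s[...,0]*z,-s[...,1]*z,-z,np.ones_like(z)],-1)
    return (pc@np.linalg.inv(T).T)[...,:3], z>0
E
python3 - <<'E'
from h import *
np.set_printoptions(precision=4,suppress=True)
s=bot.get_state(); print(s)
for n in ["side","top"]:
    im=bot.get_image(n); cv2.imwrite(f"pics/{n}0.png",im["frame"][...,::-1])
    print(n,im["k1"],im["intrinsics"],np.array(im["camera_from_world"]))
    for t in ["prop_grip","hood_socket","hood","prop"]:
        for r in bot.look_for(n,t)[:3]:
            try: print(t,r,pix2world(im,*r["location"]))
            except Exception as e: print(t,r,e)
E
```

```text
pics
{'t': 0.0, 'joints': array([-1.1552,  0.69  , -0.1945,  1.5663,  0.1573,  0.9025, -0.2151]), 'qd': array([-0.0012, -0.0005,  0.0005,  0.0001, -0.0001, -0.0012,  0.0012]), 'tau': array([  0.    , -52.7552,  -1.2671, -15.3434,  -0.0527,   0.0064,
         0.0002]), 'tool_pos': array([232.6948, 579.4322, 254.9274]), 'orientation': array([ 0.1897,  0.9818, -0.0009, -0.0001]), 'wrist_force': array([ 0.0871, -0.1172, -0.3483]), 'moment': array([ 0.0517, -0.0214, -0.0525]), 'opening': 87.97657429549044}
side -0.07964199174889866 [[519.5089   0.     323.5776]
 [  0.     519.5089 232.5499]
 [  0.       0.       1.    ]] [[   0.9014   -0.433    -0.0085 -562.9825]
 [   0.2722    0.5512    0.7887 -274.7492]
 [  -0.3368   -0.7132    0.6147 -717.1027]
 [   0.        0.        0.        1.    ]]
prop_grip {'location': [331.6, 323.3], 'conf': 0.67} [604.0974 -73.6981  -1.5996]
hood_socket {'location': [309.8, 119.1], 'conf': 0.68} [690.5515 190.3804 237.985 ]
hood {'location': [312.8, 117.3], 'conf': 0.8} [696.4901 190.1439 240.372 ]
prop {'location': [327.3, 325.0], 'conf': 0.68} [595.2968 -75.3152   0.1076]
top -0.21199853312069608 [[607.4781   0.     326.6026]
 [  0.     607.4781 236.7797]
 [  0.       0.       1.    ]] [[    0.0267    -0.9996     0.0111   -15.6068]
 [    0.996      0.0275     0.0845  -632.1911]
 [   -0.0848     0.0088     0.9964 -1029.0746]
 [    0.         0.         0.         1.    ]]
prop_grip {'location': [397.4, 260.1], 'conf': 0.91} [ 592.4447 -115.9953   79.6767]
hood_socket {'location': [205.0, 176.8], 'conf': 0.67} [677.2355 158.3338 334.7305]
hood {'location': [202.5, 179.7], 'conf': 0.96} [673.406  161.2195 335.2121]
prop {'location': [404.5, 263.0], 'conf': 0.59} [ 591.563  -139.0429   -0.4953]
```

View pics/side0.png

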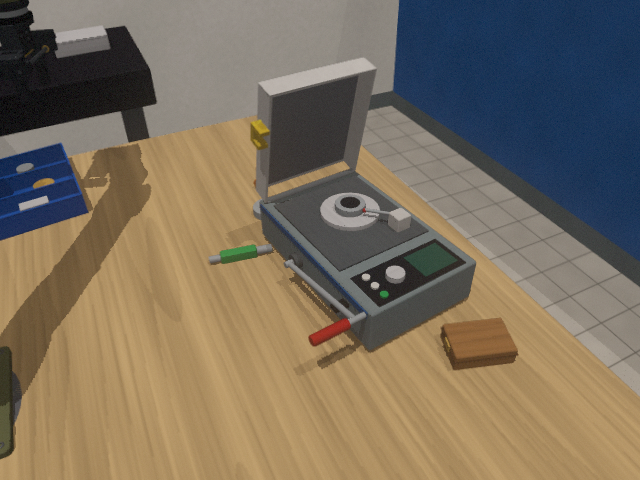

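View pics/top0.png

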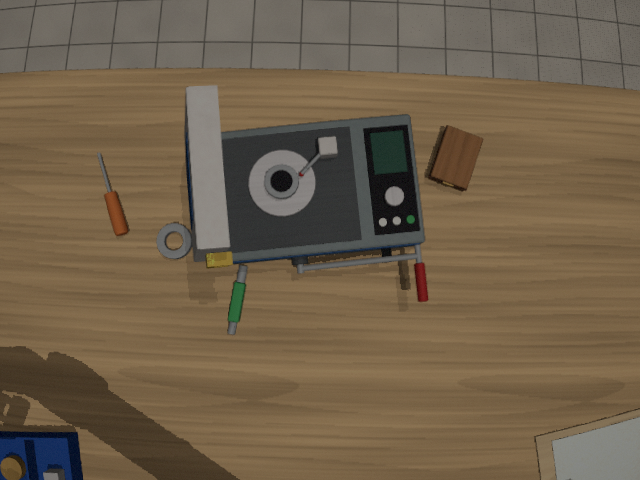

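```bash
cat > m.py <<'E'
from h import *
np.set_printoptions(precision=3,suppress=True)
def mask(im,lo,hi,box=None):
    hsv=cv2.cvtColor(im["frame"],cv2.COLOR_RGB2HSV)
    m=cv2.inRange(hsv,np.array(lo),np.array(hi))>0
    return m
for n in ["side","top"]:
    im=bot.get_image(n); P,ok=cloud(im)
    red=(mask(im,(0,180,60),(6,255,255))|mask(im,(174,180,60),(180,255,255)))&ok
    nl,lab,st,ce=cv2.connectedComponentsWithStats(red.astype(np.uint8))
    for i in np.argsort(-st[1:,4])[:2]+1:
        q=P[lab==i]; c=np.median(q,0)
        k=np.linalg.norm(q-c,axis=1)<50; q=q[k]
        w,v=np.linalg.eigh(np.cov(q.T)); d=v[:,2]*np.sign(v[0,2]); pr=(q-q.mean(0))@d
        print(n,"red",ce[i],st[i,4],q.mean(0),d,pr.min(),pr.max(), "mid",q.mean(0)+d*(pr.min()+pr.max())/2)
    yel=mask(im,(22,180,80),(32,255,255))&ok
    nl,lab,st,ce=cv2.connectedComponentsWithStats(yel.astype(np.uint8))
    for i in np.argsort(-st[1:,4])[:2]+1:
        q=P[lab==i]; print(n,"yel",ce[i],st[i,4],q.min(0),q.max(0),np.median(q,0))
    # tester top plane z 85..100
    t=ok&(P[...,2]>86)&(P[...,2]<98)&(P[...,0]>550)&(P[...,0]<900)&(P[...,1]>-250)&(P[...,1]<260)
    q=P[t][:,:2].astype(np.float32); print(n,"tester z med",np.median(P[t][:,2]),cv2.minAreaRect(q), cv2.boxPoints(cv2.minAreaRect(q)))
    # hood
    t=ok&(P[...,2]>110)&(P[...,0]>550)&(P[...,0]<900)&(P[...,1]>80)&(P[...,1]<300)
    np.save(f"hood_{n}.npy",np.c_[P[t],im["frame"][t]])
    print("hood",P[t].min(0),P[t].max(0))
E
python3 m.py
```

```text
side red [329.745 330.932] 440 [ 558.817 -159.274   89.473] [0.993 0.116 0.005] -30.782880069429545 32.101294796428206 mid [ 559.472 -159.198   89.476]m.py:14: RuntimeWarning: Degrees of freedom <= 0 for slice
  w,v=np.linalg.eigh(np.cov(q.T)); d=v[:,2]*np.sign(v[0,2]); pr=(q-q.mean(0))@d
  c *= np.true_divide(1, fact)
  c *= np.true_divide(1, fact)
Traceback (most recent call last):
  File "m.py", line 14, in <module>
    w,v=np.linalg.eigh(np.cov(q.T)); d=v[:,2]*np.sign(v[0,2]); pr=(q-q.mean(0))@d
        ~~~~~~~~~~~~~~^^^^^^^^^^^^^
numpy.linalg.LinAlgError: Eigenvalues did not converge
```

```bash
sed -i 's/^        q=P\[lab==i\]; c=np/        if st[i,4]<50: continue\n&/' m.py; python3 m.py
```

```text
side red [329.884 330.934] 441 [ 559.021 -159.312   89.405] [ 0.992  0.123 -0.003] -31.524656550710795 31.962630833465195 mid [ 559.238 -159.285   89.405]
side yel [259.396 127.477] 149 [569.225 129.092 257.725] [590.105 161.789 271.618] [579.049 144.221 266.851]
side yel [256.049 142.146] 41 [568.641 140.069 234.258] [578.161 163.771 246.989] [572.586 148.527 238.014]
side tester z med 93.56946645237451 ((685.3945922851562, 20.934295654296875), (291.73468017578125, 358.06463623046875), 3.4060189723968506) [[ 529.148  190.984]
 [ 550.421 -166.448]
 [ 841.641 -149.116]
 [ 820.368  208.317]]
hood [567.841  80.378 110.029] [803.304 235.287 338.225]
top red [420.834 281.942] 344 [ 557.098 -153.866   91.144] [0.992 0.126 0.002] -30.22520222078062 30.781984566133936 mid [ 557.374 -153.831   91.145]
top tester z med 94.32662857807611 ((679.2982177734375, 9.352066040039062), (290.7430114746094, 327.260498046875), 5.793903827667236) [[ 518.151  157.471]
 [ 551.188 -168.118]
 [ 840.446 -138.767]
 [ 807.409  186.822]]
hood [566.107  80.074 110.064] [798.354 238.872 342.164]
```

```bash
cat > m2.py <<'E'
from h import *
from scipy.optimize import least_squares
np.set_printoptions(precision=3,suppress=True)
for n in ["side","top"]:
    im=bot.get_image(n); P,ok=cloud(im)
    if n=="top":
        t=ok&(P[...,2]>86)&(P[...,2]<99)&(P[...,0]>595)&(P[...,0]<900)&(P[...,1]>-250)&(P[...,1]<130)
        q=P[t]
        ys=np.arange(-120,110,10); fx=[];bx=[]
        for y in ys:
            s=q[abs(q[:,1]-y)<5]; fx.append(s[:,0].min()); bx.append(s[:,0].max())
        print("front edge",np.polyfit(ys,fx,1),np.array(fx)); print("back",np.polyfit(ys,bx,1))
        xs=np.arange(640,820,10); rr=[q[abs(q[:,0]-x)<5][:,1].min() for x in xs]; print("right edge",np.polyfit(xs,rr,1),np.array(rr))
    h=np.load(f"hood_{n}.npy")[:,:3]
    rng=np.random.default_rng(0); rem=h
    for k in range(3):
        best=None
        for _ in range(500):
            a=rem[rng.choice(len(rem),3,False)]; nn=np.cross(a[1]-a[0],a[2]-a[0]); 
            if np.linalg.norm(nn)<1e-6: continue
            nn/=np.linalg.norm(nn); inl=abs((rem-a[0])@nn)<2.5
            if best is None or inl.sum()>best.sum(): best=inl
        s=rem[best]; c=s.mean(0); nn=np.linalg.svd(s-c)[2][2]; nn*=np.sign(nn[1])
        print(n,"plane",best.sum(),c,nn,"elev",np.arctan2(nn[2],np.hypot(*nn[:2])),"az deg",np.degrees(np.arctan2(nn[1],nn[0])),s.min(0),s.max(0))
        rem=rem[~best]
        if len(rem)<200: break
E
python3 m2.py
```

```text
side plane 6909 [694.078 196.299 218.929] [-0.123  0.967  0.225] elev 0.22645934114374913 az deg 97.23400588211325 [581.699 154.771 110.029] [798.114 234.082 338.013]
side plane 1568 [686.651 151.506 331.632] [-0.033  0.25  -0.968] elev -1.3162466528488417 az deg 97.62497353839115 [590.016 123.17  324.109] [802.459 188.591 338.225]
side plane 1131 [792.134 188.7   221.027] [0.989 0.149 0.005] elev 0.005398180432900345 az deg 8.580052325344774 [783.394 150.506 110.109] [799.666 235.287 323.202]
front edge [ -0.083 601.603] [595.73  614.838 614.479 612.578 610.746 610.411 608.598 606.876 606.385
 604.485 604.037 602.389 600.62  600.04  598.127 596.495 596.001 595.745
 595.477 595.095 595.042 595.956 595.8  ]
back [ -0.126 823.306]
right edge [   0.138 -246.886] [-158.594 -156.095 -156.384 -154.45  -152.881 -152.67  -150.805 -149.391
 -147.47  -145.959 -143.755 -141.842 -142.485 -140.422 -138.542 -138.589
 -137.061 -135.117]
top plane 5034 [690.141 157.225 333.802] [-0.029  0.216 -0.976] elev -1.3514875494199565 az deg 97.60721679022184 [587.682 124.837 327.137] [798.354 189.649 340.136]
top plane 632 [677.035 194.267 258.982] [-0.129  0.966  0.225] elev 0.22659786268094056 az deg 97.62771256961362 [580.064 163.278 110.845] [788.311 238.872 341.371]
top plane 315 [578.323 147.144 269.217] [ 0.042  0.242 -0.969] elev -1.3230721904434724 az deg 80.08162098591818 [567.882 129.878 263.42 ] [589.208 166.226 277.691]
```

```bash
cat > plan.py <<'E'
from h import *
from scipy.spatial.transform import Rotation as R
PHI=np.radians(7.4); F=np.array([np.cos(PHI),np.sin(PHI),0]); L=np.array([-np.sin(PHI),np.cos(PHI),0]); Z=np.array([0,0,1.])
G=np.array([558.5,-154.5,84]); PIV=G+196*L-34*Z
def st():
    s=bot.get_state(); Rm=R.from_quat(s["orientation"]).as_matrix(); return s,Rm
def info():
    s,Rm=st(); p=s["tool_pos"]; d=p-G
    yaw=np.degrees(np.arctan2(Rm[1,1],Rm[0,1]))-97.4
    print("t %.2f pos"%s["t"],np.round(p,1),"FLZ rel G",np.round([d@F,d@L,d@Z],1),"yawerr %.2f tilt %.2f"%((yaw+180)%360-180,np.degrees(np.arccos(-Rm[2,2]))),"f",np.round(s["wrist_force"],1),"open %.1f"%s["opening"],"q",np.round(s["joints"],2))
def togo(tgt,n=None):
    s,Rm=st(); d=Rm.T@(np.array(tgt)-s["tool_pos"])/10
    print("togo cm tool axes",np.round(d,2),"|",np.round(np.linalg.norm(d),2))
    return d
E
python3 - <<'E'
from plan import *
info()
# plan rows with turn
s,Rm=st(); p=s["tool_pos"].copy(); tgt=G-8*F+120*Z
n=26; step=(tgt-p)/n
for i in range(n):
    turn=-5.9 if i<5 else 0
    print(np.round(Rm.T@step/10,2),turn, end="; ")
    Rm=Rm@R.from_euler("z",turn,degrees=True).as_matrix()
E
```

```text
t 0.75 pos [232.9 580.  255.8] FLZ rel G [-228.3  770.4  171.8] yawerr -29.28 tilt 0.01 f [-0.7  0.4 -0.4] open 88.3 q [-1.16  0.69 -0.19  1.57  0.16  0.9  -0.22]
[-2.19 -2.17  0.2 ] -5.9; [-1.95 -2.38  0.2 ] -5.9; [-1.7  -2.57  0.2 ] -5.9; [-1.42 -2.73  0.2 ] -5.9; [-1.14 -2.86  0.2 ] -5.9; [-0.84 -2.97  0.2 ] 0; [-0.84 -2.97  0.2 ] 0; [-0.84 -2.97  0.2 ] 0; [-0.84 -2.97  0.2 ] 0; [-0.84 -2.97  0.2 ] 0; [-0.84 -2.97  0.2 ] 0; [-0.84 -2.97  0.2 ] 0; [-0.84 -2.97  0.2 ] 0; [-0.84 -2.97  0.2 ] 0; [-0.84 -2.97  0.2 ] 0; [-0.84 -2.97  0.2 ] 0; [-0.84 -2.97  0.2 ] 0; [-0.84 -2.97  0.2 ] 0; [-0.84 -2.97  0.2 ] 0; [-0.84 -2.97  0.2 ] 0; [-0.84 -2.97  0.2 ] 0; [-0.84 -2.97  0.2 ] 0; [-0.84 -2.97  0.2 ] 0; [-0.84 -2.97  0.2 ] 0; [-0.84 -2.97  0.2 ] 0; [-0.84 -2.97  0.2 ] 0;
```

apply_moves:
  commands:
    - [[-2.2,-2.2,0.2],-5.9]
    - [[-1.95,-2.4,0.2],-5.9]
    - [[-1.7,-2.6,0.2],-5.9]
    - [[-1.4,-2.7,0.2],-5.9]
    - [[-1.1,-2.9,0.2],-5.9]
    - [[-0.8,-3.0,0.2],0]
    - [[-0.8,-3.0,0.2],0]
    - [[-0.8,-3.0,0.2],0]
  grip: 5

```text
t: 1.42
tool_pos: [330.7, 354.5, 238.2]
orientation: [-0.087, 0.996, 0.006, -0.0]
wrist_force: [0.7, -0.2, -0.5]
opening: 49.9
```

```bash
python3 -c "
from plan import *
info(); togo(G-8*F+120*Z)"
```

```text
t 1.42 pos [330.7 354.5 238.2] FLZ rel G [-160.3  534.1  154.2] yawerr 2.61 tilt 0.73 f [ 0.7 -0.2 -0.5] open 49.9 q [-0.66  0.55 -0.39  2.    0.32  0.64  0.49]
togo cm tool axes [-12.78 -54.08   2.74] | 55.64
```

apply_moves:
  commands:
    - [[-0.8,-3.4,0.2],1.0]
    - [[-0.8,-3.4,0.2],1.0]
    - [[-0.8,-3.4,0.2],0]
    - [[-0.8,-3.4,0.2],0]
    - [[-0.8,-3.4,0.2],0]
    - [[-0.8,-3.4,0.2],0]
    - [[-0.8,-3.4,0.2],0]
    - [[-0.8,-3.4,0.2],0]

```text
t: 2.08
tool_pos: [439.0, 84.2, 219.5]
orientation: [-0.07, 0.997, 0.008, 0.003]
wrist_force: [1.4, 0.3, 0.3]
opening: 50.1
```

```bash
python3 -c "
from plan import *
info(); togo(G-8*F+120*Z)"
```

```text
t 2.08 pos [439.   84.2 219.5] FLZ rel G [-87.8 252.1 135.5] yawerr 0.66 tilt 1.02 f [1.4 0.3 0.3] open 50.1 q [-0.01  0.55 -0.41  2.12  0.39  0.53  1.  ]
togo cm tool axes [ -7.68 -25.32   1.2 ] | 26.49
```

apply_moves:
  commands:
    - [[-1.0,-3.4,0.15],0.4]
    - [[-1.0,-3.4,0.15],0.2]
    - [[-1.0,-3.4,0.15],0]
    - [[-1.0,-3.4,0.15],0]
    - [[-1.0,-3.4,0.15],0]
    - [[-1.0,-3.4,0.15],0]
    - [[-1.0,-3.0,0.15],0]
    - [[0,0,0],0]

```text
t: 2.75
tool_pos: [544.9, -161.5, 205.9]
orientation: [-0.058, 0.998, 0.005, 0.006]
wrist_force: [0.1, -0.6, 0.6]
opening: 50.0
```

```bash
python3 -c "
from plan import *
info(); togo(G-8*F+120*Z)
for n in ['side','top']:
    im=bot.get_image(n); cv2.imwrite(f'pics/{n}1.png',im['frame'][...,::-1])
info()"
```

```text
t 2.75 pos [ 544.9 -161.5  205.9] FLZ rel G [-14.4  -5.2 121.9] yawerr -0.77 tilt 0.90 f [ 0.1 -0.6  0.6] open 50.0 q [ 0.48  0.71 -0.46  1.79  0.42  0.73  1.49]
togo cm tool axes [-0.63  0.53  0.21] | 0.85
t 2.85 pos [ 543.1 -155.1  206.2] FLZ rel G [-15.3   1.4 122.2] yawerr -0.40 tilt 1.02 f [-0.1  0.8 -0.3] open 49.6 q [ 0.48  0.7  -0.46  1.8   0.42  0.73  1.49]
```

View pics/side1.png

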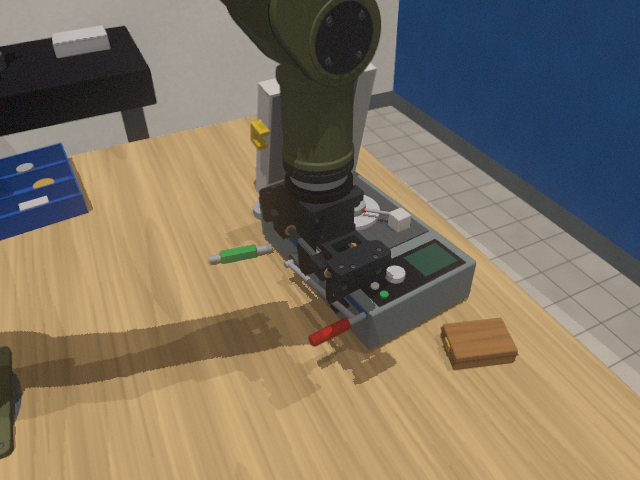

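The gripper hangs over the red grip (side 330,331) and nothing has been touched so far. Next I'll go down.

apply_moves:
  commands:
    - [[-0.6,-0.15,2.4],0]
    - [[0,0,2.4],0]
    - [[0,0,2.4],0]
    - [[0,0,2.0],0]
    - [[0,0,0],0]

```text
t: 3.27
tool_pos: [551.3, -144.3, 114.6]
orientation: [-0.066, 0.998, 0.01, 0.008]
wrist_force: [-0.8, -0.0, -0.3]
opening: 49.8
```

```bash
python3 -c "
from plan import *
info(); togo(G-8*F-2*Z)"
```

```text
t 3.27 pos [ 551.3 -144.3  114.6] FLZ rel G [-5.8 11.  30.6] yawerr 0.21 tilt 1.45 f [-0.8 -0.  -0.3] open 49.8 q [ 0.41  0.84 -0.37  1.85  0.51  0.54  1.41]
togo cm tool axes [ 0.28 -1.16  3.23] | 3.45
```

apply_moves:
  commands:
    - [[0.2,-1.1,0],0]
    - [[0,0,0],0]

```text
t: 3.43
tool_pos: [550.3, -152.4, 115.1]
orientation: [-0.069, 0.998, 0.011, 0.007]
wrist_force: [-0.4, -1.2, 0.0]
opening: 49.8
```

```bash
python3 -c "
from plan import *
info(); togo(G-8*F-2*Z)"
```

```text
t 3.43 pos [ 550.3 -152.4  115.1] FLZ rel G [-7.9  3.1 31.1] yawerr 0.56 tilt 1.48 f [-0.4 -1.2  0. ] open 49.8 q [ 0.42  0.84 -0.38  1.84  0.51  0.55  1.43]
togo cm tool axes [ 0.06 -0.38  3.3 ] | 3.32
```

apply_moves:
  commands:
    - [[0,-0.4,1.6],0]
    - [[0,-0.1,1.6],0]
    - [[0,0,0.1],0]
    - [[0,0,0],0]

```text
t: 3.77
tool_pos: [554.9, -156.6, 87.7]
orientation: [-0.069, 0.997, 0.01, 0.012]
wrist_force: [0.2, -0.1, 0.3]
opening: 49.9
```

```bash
python3 -c "
from plan import *
info(); togo(G-8*F-2*Z)"
```

```text
t 3.77 pos [ 554.9 -156.6   87.7] FLZ rel G [-3.8 -1.6  3.7] yawerr 0.58 tilt 1.80 f [ 0.2 -0.1  0.3] open 49.9 q [ 0.41  0.88 -0.35  1.84  0.54  0.49  1.41]
togo cm tool axes [0.43 0.16 0.56] | 0.72
```

apply_moves:
  commands:
    - [[0.4,0.15,0.5],0]
    - [[0,0,0],0]
    - [[0,0,0],0]

```text
t: 4.02
tool_pos: [552.1, -155.5, 85.7]
orientation: [-0.069, 0.997, 0.01, 0.014]
wrist_force: [0.4, -0.8, -0.0]
opening: 50.0
```

apply_moves:
  commands:
    - [[0,0,0],0]
    - [[0,0,0],0]
    - [[0,0,0],0]
    - [[0,0,0],0]
    - [[0,0,0],0]
    - [[0,0,0],0]
  grip: 1
  grip_force: 10

```text
t: 4.52
tool_pos: [553.0, -156.5, 87.6]
orientation: [-0.069, 0.997, 0.009, 0.016]
wrist_force: [1.2, -1.1, -1.3]
opening: 17.4
```

```bash
python3 -c "
from plan import *
info(); togo(G-8*F-2*Z)
for n in ['side','top']:
    im=bot.get_image(n); cv2.imwrite(f'pics/{n}2.png',im['frame'][...,::-1])
info()"
```

```text
t 4.52 pos [ 553.  -156.5   87.6] FLZ rel G [-5.7 -1.3  3.6] yawerr 0.54 tilt 2.04 f [ 1.2 -1.1 -1.3] open 17.4 q [ 0.41  0.88 -0.34  1.86  0.55  0.47  1.4 ]
togo cm tool axes [0.25 0.13 0.55] | 0.62
t 4.62 pos [ 553.  -156.6   87.5] FLZ rel G [-5.7 -1.3  3.5] yawerr 0.54 tilt 2.04 f [-0.4 -1.9 -0.7] open 17.4 q [ 0.41  0.88 -0.34  1.86  0.55  0.47  1.4 ]
```

View pics/side2.png

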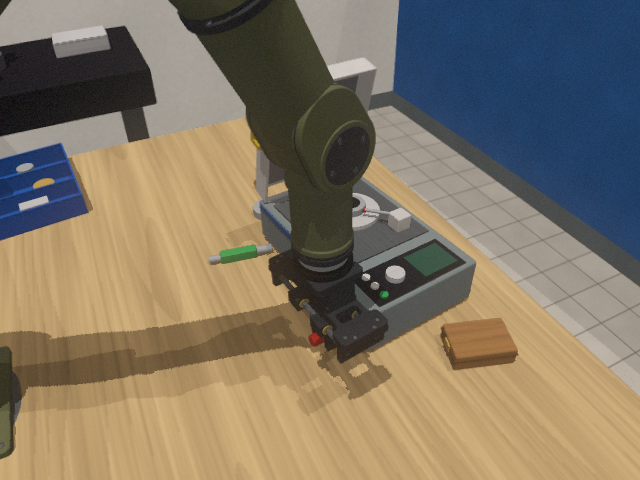

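```bash
cat > arc.py <<'E'
from plan import *
import sys
def where():
    # estimate prop angle from tcp
    s,Rm=st(); d=s["tool_pos"]-np.array([0,0,3.5])-PIV
    l=d@L+1.3; z=d@Z; return np.arctan2(z,-l)-np.arctan2(34,196), np.hypot(l,z)
info(); a,r=where(); print("alpha %.3f r %.1f"%(a,r))
n=int(sys.argv[1]); da=float(sys.argv[2]); s,Rm=st()
A0=a+np.arctan2(34,196)
pos=lambda A,rr: rr*(-np.cos(A)*L+np.sin(A)*Z)
for i in range(n):
    d=pos(A0+da*(i+1),199)-pos(A0+da*i,199 if i else r)
    print(np.round(Rm.T@d/10,2),end="; ")
E
python3 arc.py 8 0.08
```

```text
t 4.62 pos [ 553.  -156.6   87.5] FLZ rel G [-5.7 -1.3  3.5] yawerr 0.54 tilt 2.04 f [-0.4 -1.9 -0.7] open 17.4 q [ 0.41  0.88 -0.34  1.86  0.55  0.47  1.4 ]
alpha -0.000 r 199.0
[-0.05  0.35 -1.55]; [-0.05  0.48 -1.52]; [-0.05  0.6  -1.47]; [-0.05  0.72 -1.42]; [-0.05  0.83 -1.36]; [-0.05  0.93 -1.29]; [-0.05  1.03 -1.21]; [-0.05  1.13 -1.12];
```

apply_moves:
  commands:
    - [[0,0.35,-1.55],0]
    - [[0,0.5,-1.5],0]
    - [[0,0.6,-1.5],0]
    - [[0,0.7,-1.4],0]
    - [[0,0.8,-1.4],0]
    - [[0,0.9,-1.3],0]

```text
t: 5.12
tool_pos: [548.0, -119.5, 177.9]
orientation: [-0.068, 0.997, 0.009, 0.019]
wrist_force: [2.4, 0.7, -2.7]
opening: 17.6
```

```bash
python3 arc.py 8 0.09
```

```text
t 5.12 pos [ 548.  -119.5  177.9] FLZ rel G [-5.9 36.  93.9] yawerr 0.39 tilt 2.37 f [ 2.4  0.7 -2.7] open 17.6 q [ 0.4   0.73 -0.43  1.86  0.46  0.62  1.41]
alpha 0.493 r 201.7
[-0.05  1.39 -1.17]; [-0.06  1.3  -1.23]; [-0.05  1.41 -1.1 ]; [-0.05  1.5  -0.97]; [-0.04  1.58 -0.83]; [-0.04  1.65 -0.69]; [-0.03  1.71 -0.54]; [-0.03  1.75 -0.38];
```

apply_moves:
  commands:
    - [[0,1.4,-1.2],0]
    - [[0,1.3,-1.2],0]
    - [[0,1.4,-1.1],0]
    - [[0,1.5,-1.0],0]
    - [[0,1.6,-0.8],0]
    - [[0,1.65,-0.7],0]

```text
t: 5.62
tool_pos: [536.3, -30.4, 249.3]
orientation: [-0.066, 0.997, 0.006, 0.025]
wrist_force: [3.8, 1.5, -6.1]
opening: 18.0
```

```bash
python3 arc.py 8 0.09
```

```text
t 5.62 pos [536.3 -30.4 249.3] FLZ rel G [ -6.  125.9 165.3] yawerr 0.21 tilt 2.97 f [ 3.8  1.5 -6.1] open 18.0 q [ 0.27  0.59 -0.47  1.87  0.38  0.71  1.29]
alpha 1.061 r 207.6
[0.01 2.   0.31]; [-0.02  1.76 -0.35]; [-0.02  1.78 -0.19]; [-0.01  1.79 -0.03]; [0.   1.79 0.13]; [0.01 1.77 0.29]; [0.02 1.73 0.45]; [0.02 1.68 0.61];
```

apply_moves:
  commands:
    - [[0,1.2,0.7],0]
    - [[0,1.2,0.6],0]
    - [[0,1.2,0.3],0]
    - [[0,1.0,0.2],0]
  grip_force: 12

```text
t: 5.95
tool_pos: [533.2, 19.2, 243.1]
orientation: [-0.067, 0.997, 0.002, 0.032]
wrist_force: [-1.5, -0.9, 12.9]
opening: 16.7
```

```bash
python3 arc.py 8 0.09
```

```text
t 5.95 pos [533.2  19.2 243.1] FLZ rel G [ -2.7 175.5 159.1] yawerr 0.27 tilt 3.72 f [-1.5 -0.9 12.9] open 16.7 q [ 0.15  0.59 -0.44  1.91  0.4   0.67  1.18]
alpha 1.298 r 190.6
[-0.07  1.7  -0.94]; [-0.    1.79  0.06]; [0.01 1.78 0.22]; [0.02 1.75 0.38]; [0.03 1.71 0.53]; [0.04 1.65 0.68]; [0.05 1.59 0.83]; [0.06 1.5  0.97];
```

apply_moves:
  commands:
    - [[0,1.5,-0.5],0]
    - [[0,1.5,-0.1],0]
    - [[0,1.5,0.1],0]
    - [[0,1.2,0.3],0]

```text
t: 6.28
tool_pos: [523.2, 81.0, 244.4]
orientation: [-0.068, 0.997, 0.002, 0.032]
wrist_force: [2.9, -1.0, -0.7]
opening: 17.6
```

```bash
python3 arc.py 8 0.06
```

```text
t 6.28 pos [523.2  81.  244.4] FLZ rel G [ -4.7 238.1 160.4] yawerr 0.43 tilt 3.67 f [ 2.9 -1.  -0.7] open 17.6 q [ 0.03  0.58 -0.43  1.92  0.4   0.66  1.06]
alpha 1.623 r 195.8
[-0.01  1.23 -0.01]; [0.02 1.14 0.37]; [0.02 1.11 0.44]; [0.02 1.08 0.5 ]; [0.03 1.05 0.56]; [0.03 1.02 0.63]; [0.04 0.98 0.69]; [0.04 0.93 0.74];
```

apply_moves:
  commands:
    - [[0,1.0,0.1],0]
    - [[0,0.8,0.2],0]
    - [[0,0.4,0.1],0]
    - [[0,0.2,0],0]

```text
t: 6.62
tool_pos: [520.4, 97.9, 240.9]
orientation: [-0.067, 0.997, -0.008, 0.032]
wrist_force: [5.8, -1.6, -9.8]
opening: 17.6
```

```bash
python3 arc.py 1 0.06; python3 -c "
from plan import *
for n in ['side','top']:
    im=bot.get_image(n); cv2.imwrite(f'pics/{n}3.png',im['frame'][...,::-1])
info()"
```

```text
t 6.62 pos [520.4  97.9 240.9] FLZ rel G [ -5.2 255.2 156.9] yawerr 0.25 tilt 3.73 f [ 5.8 -1.6 -9.8] open 17.6 q [-0.04  0.58 -0.4   1.92  0.41  0.66  1.01]
alpha 1.711 r 197.0
[0.01 1.19 0.18]; t 6.72 pos [520.4  98.  240.8] FLZ rel G [ -5.2 255.3 156.8] yawerr 0.27 tilt 3.72 f [ 4.7 -7.6 -1.4] open 17.5 q [-0.04  0.58 -0.4   1.92  0.41  0.66  1.01]
```

View pics/side3.png

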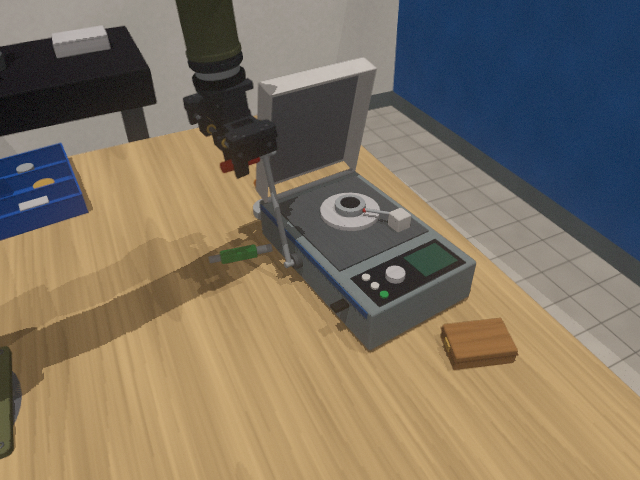

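View pics/top3.png

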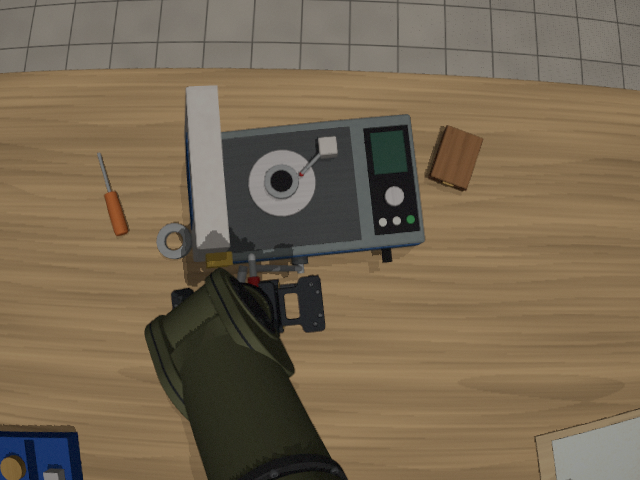

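The rod now stands past vertical with its grip at about (240,162) in the side picture. The hood hasn't moved. Next I'll release the grip and withdraw towards the robot.

apply_moves:
  commands:
    - [[0,0,0],0]
    - [[0,0,0],0]
    - [[0,0,0],0]
    - [[0,0,0],0]
    - [[0,0,0],0]
  grip: 6

```text
t: 7.13
tool_pos: [515.4, 100.9, 241.5]
orientation: [-0.069, 0.997, -0.008, 0.028]
wrist_force: [-0.1, 0.6, 0.3]
opening: 49.0
```

apply_moves:
  commands:
    - [[1.5,0,0],0]
    - [[2,0,0],0]
    - [[2,0,0],0]
    - [[2.0,0,0],0]
    - [[0,0,0],0]

```text
t: 7.55
tool_pos: [437.3, 92.8, 237.0]
orientation: [-0.07, 0.997, -0.006, 0.028]
wrist_force: [-1.0, -0.1, -0.8]
opening: 60.0
```

```bash
python3 -c "
from plan import *
info()
for n in ['side','top']:
    im=bot.get_image(n); cv2.imwrite(f'pics/{n}4.png',im['frame'][...,::-1])
info()"
```

```text
t 7.55 pos [437.3  92.8 237. ] FLZ rel G [-88.3 260.9 153. ] yawerr 0.65 tilt 3.25 f [-1.  -0.1 -0.8] open 60.0 q [-0.07  0.5  -0.39  2.14  0.43  0.53  0.93]
t 7.65 pos [441.7  94.  237.6] FLZ rel G [-83.9 261.5 153.6] yawerr 0.60 tilt 3.53 f [0.3 0.3 0.8] open 59.9 q [-0.07  0.5  -0.39  2.13  0.43  0.53  0.93]
```

View pics/side4.png

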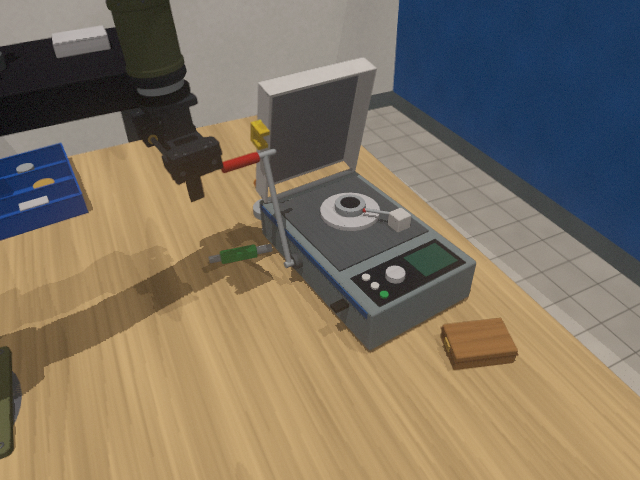

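The rod stays at its stop by itself, with the grip at (240,161) in the side picture and the hood still fully open. Next I'll move around to the hood's left side.

apply_moves:
  commands:
    - [[0,2.6,-1.9],0]
    - [[0,2.8,-2.0],0]
    - [[0,2.8,-2.0],0]
    - [[0,2.8,-2.0],0]
    - [[0,2.8,-1.6],0]
    - [[0,0.5,0],0]
  grip: 0

```text
t: 8.15
tool_pos: [422.2, 244.0, 335.6]
orientation: [-0.065, 0.997, -0.001, 0.032]
wrist_force: [-0.4, 1.0, 0.1]
opening: 22.1
```

```bash
python3 -c "
from plan import *
info(); togo(G+110*F+400*L+247*Z)"
```

```text
t 8.15 pos [422.2 244.  335.6] FLZ rel G [-83.9 412.8 251.6] yawerr 0.03 tilt 3.62 f [-0.4  1.   0.1] open 22.1 q [-0.32  0.41 -0.47  1.89  0.3   0.86  0.76]
togo cm tool axes [-19.32  -1.28   1.69] | 19.44
```

apply_moves:
  commands:
    - [[-2.4,0,0.2],0]
    - [[-2.4,0,0.2],0]
    - [[-2.4,0,0.2],0]
    - [[-2.4,0,0.2],0]
    - [[-2.4,0,0.2],0]
    - [[-2.4,0,0.2],0]
    - [[-2.4,0,0.2],0]
    - [[-1.5,0,0.2],0]

```text
t: 8.82
tool_pos: [615.7, 276.2, 333.2]
orientation: [-0.069, 0.997, 0.003, 0.035]
wrist_force: [0.1, -0.1, 0.1]
opening: 0.7
```

```bash
python3 -c "
from plan import *
info(); togo(G+110*F+375*L+247*Z)
for n in ['side','top']:
    im=bot.get_image(n); cv2.imwrite(f'pics/{n}5.png',im['frame'][...,::-1])
info()"; python3 m2.py | grep side
```

```text
t 8.82 pos [615.7 276.2 333.2] FLZ rel G [112.2 419.8 249.2] yawerr 0.50 tilt 4.00 f [ 0.1 -0.1  0.1] open 0.7 q [-0.28  0.68 -0.43  1.36  0.33  1.11  0.95]
togo cm tool axes [ 0.28 -4.48  0.19] | 4.49
t 8.92 pos [615.6 275.7 332.2] FLZ rel G [112.  419.3 248.2] yawerr 0.42 tilt 3.95 f [-0.7 -0.2  0.3] open 0.4 q [-0.28  0.68 -0.43  1.36  0.33  1.11  0.95]
side plane 6909 [694.078 196.299 218.929] [-0.123  0.967  0.225] elev 0.22645934114374913 az deg 97.23400588211325 [581.699 154.771 110.029] [798.114 234.082 338.013]
side plane 1568 [686.651 151.506 331.632] [-0.033  0.25  -0.968] elev -1.3162466528488417 az deg 97.62497353839115 [590.016 123.17  324.109] [802.459 188.591 338.225]
side plane 1131 [792.134 188.7   221.027] [0.989 0.149 0.005] elev 0.005398180432900345 az deg 8.580052325344774 [783.394 150.506 110.109] [799.666 235.287 323.202]
```

View pics/side5.png

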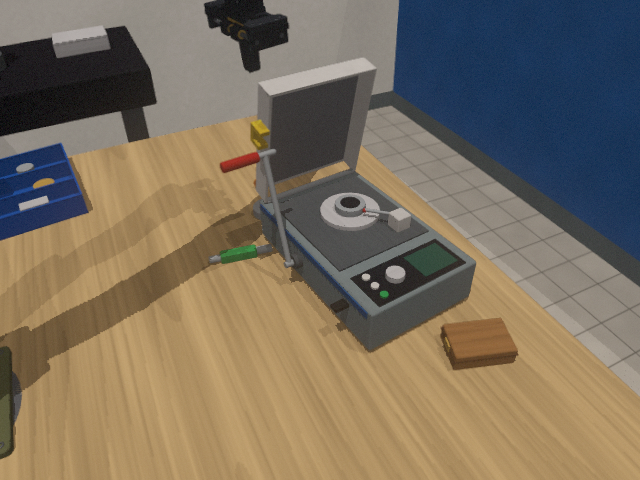

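View pics/top5.png

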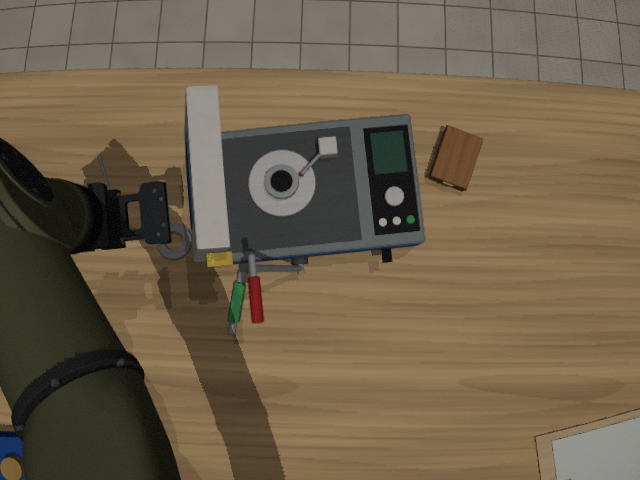

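apply_moves:
  commands:
    - [[0,-1.5,0],0]
    - [[0,-1.5,0],0]
    - [[0,-1.5,0],0]
    - [[0,-1.0,0],0]
    - [[0,-0.5,0],0]

```text
t: 9.43
tool_pos: [616.0, 217.2, 333.8]
orientation: [-0.074, 0.997, 0.004, 0.032]
wrist_force: [0.1, -1.5, -0.4]
opening: 0.3
```

```bash
python3 -c "
from plan import *
info()"
```

```text
t 9.43 pos [616.  217.2 333.8] FLZ rel G [104.9 361.2 249.8] yawerr 1.07 tilt 3.70 f [ 0.1 -1.5 -0.4] open 0.3 q [-0.18  0.65 -0.45  1.43  0.33  1.07  1.03]
```

apply_moves:
  commands:
    - [[0,-0.6,0.1],0]
    - [[0,-0.6,0.1],0]
    - [[0,-0.6,0.1],0]
    - [[0,-0.5,0.1],0]

```text
t: 9.77
tool_pos: [619.0, 192.7, 330.6]
orientation: [-0.074, 0.997, 0.004, 0.033]
wrist_force: [-0.3, 0.0, -0.7]
opening: 0.5
```

```bash
cat > hood.py <<'E'
from plan import *
import sys
info()
im=bot.get_image("side"); cv2.imwrite(f'pics/{sys.argv[1]}.png',im['frame'][...,::-1])
P,ok=cloud(im); d=P-G; l=d@L-329.6; f=d@F; z=P[...,2]-95
t=ok&(f>85)&(f<255)&(z>20)&(z<190)&(l<60)&(l>-200)&(im["frame"].max(-1)<130)
q=np.c_[l[t],z[t]]
# fit line robustly
rng=np.random.default_rng(0);b=None
for _ in range(300):
    a=q[rng.choice(len(q),2,False)]; v=a[1]-a[0]; v/=np.linalg.norm(v)+1e-9; e=abs((q-a[0])@[-v[1],v[0]])<2.5
    if b is None or e.sum()>b.sum(): b=e
s=q[b]-q[b].mean(0); v=np.linalg.svd(s)[2][0]; v*=np.sign(v[1]); print("hood theta %.3f"%np.arctan2(v[1],-v[0]),b.sum(),len(q), "offset zout", q[b].mean(0)@[v[1],-v[0]])
for c in ["side"]:
  for th in ["hood_socket","prop_grip"]:
    for r in bot.look_for(c,th)[:1]: print(th,r)
E
python3 hood.py side6
```

```text
t 9.77 pos [619.  192.7 330.6] FLZ rel G [104.7 336.5 246.6] yawerr 1.11 tilt 3.76 f [-0.3  0.  -0.7] open 0.5 q [-0.14  0.64 -0.45  1.45  0.33  1.06  1.07]
hood theta 1.343 4967 5427 offset zout 28.736793604133
hood_socket {'location': [311.1, 120.8], 'conf': 0.85}
prop_grip {'location': [269.6, 168.6], 'conf': 0.83}
```

apply_moves:
  commands:
    - [[0,-0.6,0.1],0]
    - [[0,-0.6,0.1],0]
    - [[0,-0.6,0.1],0]
    - [[0,-0.6,0.1],0]

```text
t: 10.25
tool_pos: [622.4, 172.3, 326.6]
orientation: [-0.077, 0.996, 0.006, 0.033]
wrist_force: [-0.8, 0.7, -0.0]
opening: 0.0
```

```bash
python3 hood.py side7
```

```text
t 10.25 pos [622.4 172.3 326.6] FLZ rel G [105.4 315.9 242.6] yawerr 1.42 tilt 3.83 f [-0.8  0.7 -0. ] open 0.0 q [-0.1   0.64 -0.45  1.47  0.33  1.04  1.1 ]
hood theta 1.275 4757 5154 offset zout 28.88784086564756
hood_socket {'location': [314.9, 120.1], 'conf': 0.8}
prop_grip {'location': [269.2, 168.1], 'conf': 0.84}
```

apply_moves:
  commands:
    - [[0,-0.6,0.1],0]
    - [[0,-0.6,0.1],0]
    - [[0,-0.6,0.1],0]
    - [[0,-0.4,0],0]

```text
t: 10.73
tool_pos: [625.9, 149.3, 322.9]
orientation: [-0.077, 0.996, 0.006, 0.032]
wrist_force: [0.5, 0.6, 0.5]
opening: 0.4
```

```bash
python3 hood.py side8
```

```text
t 10.73 pos [625.9 149.3 322.9] FLZ rel G [105.9 292.6 238.9] yawerr 1.43 tilt 3.78 f [0.5 0.6 0.5] open 0.4 q [-0.06  0.64 -0.46  1.48  0.33  1.03  1.14]
hood theta 1.163 4277 4608 offset zout 28.921142725739816
hood_socket {'location': [320.2, 124.0], 'conf': 0.63}
prop_grip {'location': [266.2, 169.8], 'conf': 0.85}
```

apply_moves:
  commands:
    - [[0,-0.2,0],0]
    - [[0,0,0],0]
    - [[0,0,0],0]

```text
t: 11.13
tool_pos: [626.2, 148.4, 323.3]
orientation: [-0.077, 0.996, 0.007, 0.033]
wrist_force: [-0.1, -0.5, -0.2]
opening: 0.2
```

```bash
python3 hood.py side9
```

```text
t 11.13 pos [626.2 148.4 323.3] FLZ rel G [106.1 291.7 239.3] yawerr 1.46 tilt 3.84 f [-0.1 -0.5 -0.2] open 0.2 q [-0.06  0.64 -0.46  1.48  0.33  1.03  1.14]
hood theta 1.030 2895 3204 offset zout 28.984948158685903
prop_grip {'location': [266.2, 169.7], 'conf': 0.63}
```

View pics/side9.png

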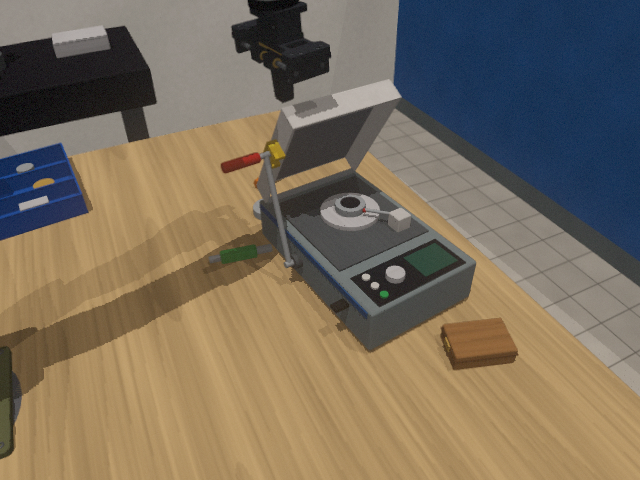

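The hood dropped to 1.030 rad and the yellow socket (274,154) is now on the rod's cross pin. I'll back the arm off to the left and up.

apply_moves:
  commands:
    - [[0,0.8,-0.8],0]
    - [[0,2,-2],0]
    - [[0,2.5,-2],0]
    - [[0,2.5,-1],0]
    - [[0,2.5,0],0]
    - [[0,1,0],0]
    - [[0,0,0],0]
    - [[0,0,0],0]

```text
t: 11.95
tool_pos: [603.0, 265.9, 387.6]
orientation: [-0.077, 0.996, 0.008, 0.033]
wrist_force: [0.4, 0.5, -0.3]
opening: 0.4
```

apply_moves:
  commands:
    - [[0,0,0],0]
    - [[0,0,0],0]
    - [[0,0,0],0]
    - [[0,0,0],0]
    - [[0,0,0],0]
    - [[0,0,0],0]

```text
t: 12.45
tool_pos: [605.1, 257.8, 385.9]
orientation: [-0.072, 0.997, 0.005, 0.032]
wrist_force: [-0.4, 0.0, -0.1]
opening: 0.5
```

```bash
python3 hood.py side10
python3 - <<'E'
from plan import *
for n in ["side","top"]:
    im=bot.get_image(n); P,ok=cloud(im)
    if n=="top": cv2.imwrite("pics/top10.png",im["frame"][...,::-1])
    hsv=cv2.cvtColor(im["frame"],cv2.COLOR_RGB2HSV)
    m=ok&(cv2.inRange(hsv,np.array((0,180,60)),np.array((6,255,255)))>0)
    d=P-G; q=np.stack([d@F,d@L,d@Z],-1)[m]; c=np.median(q,0); q=q[np.linalg.norm(q-c,axis=1)<50]
    print(n,len(q),q.mean(0),"range",q.min(0),q.max(0),"expect grip L 257.5, Z 155 ; alpha~",np.arctan2(c[2]-6+34,-(196-c[1])*-1*-1))
E
```

```text
t 12.45 pos [605.1 257.8 385.9] FLZ rel G [ 99.3 402.8 301.9] yawerr 0.90 tilt 3.65 f [-0.4  0.  -0.1] open 0.5 q [-0.25  0.62 -0.45  1.32  0.3   1.21  1.  ]
hood theta 1.030 2895 3203 offset zout 28.919432368245598
hood_socket {'location': [328.9, 128.1], 'conf': 0.46}
prop_grip {'location': [269.1, 169.2], 'conf': 0.93}
side 287 [1.81543684e-01 2.45874567e+02 1.61476583e+02] range [-30.25983559 241.28609698 153.24025669] [ 31.09385898 253.72490932 166.53685331] expect grip L 257.5, Z 155 ; alpha~ 1.316609362513272
top 502 [ -0.44102888 251.56881315 164.23956999] range [-31.76767483 243.82308621 156.71342908] [ 30.30454244 260.51088327 169.27106452] expect grip L 257.5, Z 155 ; alpha~ 1.290132936975112
```

```bash
python3 -c "
import cv2
a=cv2.imread('pics/side10.png')[90:290,180:400]; cv2.imwrite('pics/side10z.png',cv2.resize(a,None,fx=3,fy=3,interpolation=cv2.INTER_CUBIC)[:600,:660])"
```

```text
(no output)
```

View pics/side10z.png

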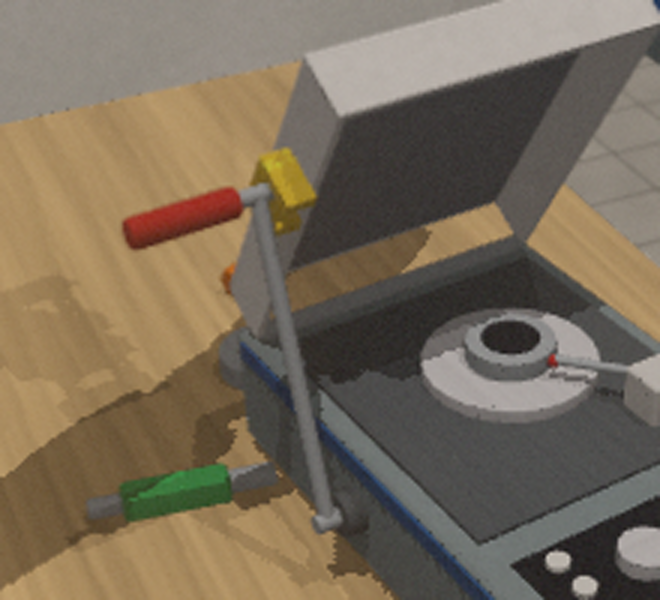

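View pics/top10.png

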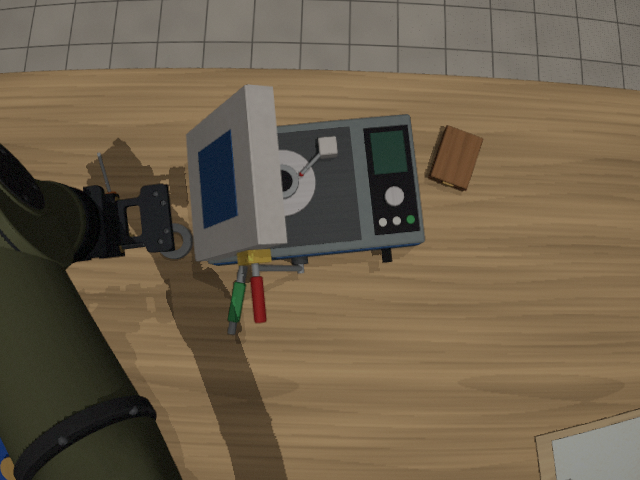

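```bash
python3 -c "
from plan import *
print(bot.hand_in()); info()"
```

```text
the job is handed in; nothing more can be done
None
the job is handed in; nothing more can be done
```

The prop rod is standing on its stop and the hood is propped open on it. I handed the job in at about 12.5 s of the 61 s allowed; no verdict is reported.

- **What I did:** I gripped the rod by its red grip and swung it up and over to the stop. Then I let go, moved round to the left and pushed the hood's upper edge until it tipped down onto the cross pin. Last, I backed the arm off to the left and up.
- **Hood:** it measured 1.34 rad before I pushed it, well above the 1.14 needed. It measured 1.030 rad just after it dropped and again after I backed off, so it was still. In the pictures the cross pin is in the yellow socket.
- **Robot contact:** the arm was clear of everything at the end, with about 0 N at the wrist. The highest wrist force I read was about 13 N.
- **Check that disagreed:** the camera put the grip about 6 mm to the right of its nominal place at the stop. That would mean a rod angle near 1.68 rad instead of 1.709. I put this down to measurement error, because the grip had not moved visibly when the hood landed and the hood rests at the expected angle. Even 1.68 rad is above the 1.55 rad limit.
- **Not checked:** I judged the fit of the pin in the socket only from the pictures and the hood's rest angle. I did not measure it against the 10 mm limit.

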